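# Set the pet-care roller calendar to the next nail trim

### The arm

A 6-joint arm with a two-finger parallel gripper is mounted at the origin on the work surface. World frame = base frame: x ahead of the robot, y to its left, z up, the work surface at z = 0. Lengths are in m, angles in rad, forces in N, time in s.
With the tool pointing down it reaches from about 0.25 to 0.8 m from the base axis. Payload 8.5 kg.
Tool frame: the origin (TCP) lies midway between the tips of the shut fingers; the grasp point (between the pads) lies 19 mm behind it (grasp_offset is the distance from the TCP to the grasp point, in m); z points along the fingers, y is the line along which they close (so a half turn about z gives the same grasp; the last joint's range is limited). The gripper opens to 85 mm and grips with 20 to 120 N. Pads are 22 mm wide; open, the fingers measure 114 mm over their backs; the gripper's body (76 mm by 85 mm) begins 54 mm behind the grasp point. The pads swing forward as they close: fully open they stand 13 mm farther back than shut.
Start: joints at [-1.27, 0.238, -0.013, 1.319, 0, 1.571], TCP at [0.156, -0.501, 0.231] pointing down, gripper open.
Joint ranges: [-2.66, 2.66], [-1.03, 1.9], [-1.14, 1.46], [-1.82, 2.27], [-1.45, 1.34], [-3.14, 3.14]. Speed limits (rad/s): [2.22, 2.22, 2.79, 3.14, 3.14, 3.14].

### API

Orientations are given as a unit quaternion [w, x, y, z].
In Python, from bench import get_state, camera, close_job, trace, grasp_offset gives the robot as it stands. The module is installed in compiled form; this text tells all that it offers.
- The arm moves only by the tool send_rows, never from a script. Its argument "targets" is a list of rows, each a list of 3 entries, a list of its own where there are three numbers: the shift along the tool's x, y, z in units of 0.4 m (1.0 is 0.4 m), then the turn, a rotation vector about the tool's x, y, z in units of 5 degrees (1.0 is 5 degrees), then the finger opening in mm, from 0 to 85.4. In form: [[[tx, ty, tz], [ax, ay, az], hand], ...]. A call has 1 to 10 rows; each row shifts and turns the commanded pose from where the row before left it, along the tool's axes as they then stand; what a row does not reach is not made up. A row lasts 1/12 s, in which the tool goes at most 41.7 mm and 7.16 degrees, less where a joint would pass 70% of its speed; a pose out of reach is approached as far as the arm can. A call with a number of a shift or a turn outside -1 to 1 is refused whole. A call with a gripper value outside its range is refused whole. The fingers move at their own pace and stop on an object; "newtons" is the grip in N (left out, the last holds). Time passes only in rows, so rows that do not move let the fingers close. It gives the time, the measured TCP pose, the force, the opening and the grip force at its end, in the units of the state.
- get_state(): the state, without advancing time (a new reading comes with each control period).
- camera(name): name is "side" or "top" or "wrist"; returns a dict with "frame" (384x512x3 uint8, red, green, blue), "camera_matrix" (3x3 intrinsics, pixels), "view" (4x4, takes a point from world to camera coordinates); the wrist camera has in their place "mount" (4x4, takes a point from camera to tool coordinates, whose origin is the TCP and whose axes are the flange's). Camera axes: x right, y up, looking along -z (the intrinsics and any distortion apply to the point x, -y, -z); pixel columns grow to the right and rows downward; lengths in m; the calibration is good to about 2 mm. A picture is of the moment at which its call begins: read the wrist's pose just before it. There is no depth.
- close_job(): hands the job in; it is judged then, once.
Trained networks look in a picture, given as the dict that the camera call returned (one of the last four; its "shot" number tells which), for a name from the list of things; names that differ only in an ending like _2 or _b are one class to them, and where a whole thing is asked for, a point or a joint stands for the part that bears it (a point fixed in the world has none). Each returns a list of dicts, best first, with "score" (0 to 1); they miss things now and then, are a little off and sometimes report something else, mostly with a low value. They report only what shows in the picture. A call takes as long as a camera call.
- trace(target, picture): "region" (384x512 bool, what is visible of it) and "point" ([column, row] in pixels, amid what is visible of it).
The state is a dict: "time": time; "qpos": joint angles; "joint_vel": joint speeds; "tau": joint torques, N m; "tcp_pos": TCP position; "orientation": TCP orientation; "wrist_force": force on the tool from outside, world axes, zero at the start; "ft_torque": the same for the moment, N m; "width": finger opening in m; "finger_force": force on a finger pad.
Only numpy, scipy, OpenCV 4.12 (cv2) and the standard library are available. Lean on these libraries where they do the work, as an engineer would, in place of code of your own. Each camera call takes 0.05 s, during which the arm holds its last target. There are 200 camera calls.

### The job

The next nail trim is on Friday 27 June: set the roller calendar for it. Roll its three thumbwheels until 2, 7 and 6 (from the left, seen from the side with the weekday rail) stand clicked in on the reading line, and slide the weekday marker until its window frames the Friday mark, the fifth from the left. Leave the other things on the worktop where they are.

Things in the scene. Friction and masses are not known exactly. Their poses are not given: they have to be found in the camera images.
- calendar: roller calendar fixed to the worktop: wooden foot 145 (x -100 to +45 mm) x 164 x 18 mm high, three white thumbwheels on one axle along y, 52 mm high. Origin on the worktop straight below the axle's middle; +x points away from the reader, who stands at its -x side, where the weekday rail is; +y is the reader's left. Cheeks 8 mm wide between the wheels reach 26 mm from the axle
- day_tens (a joint): left wheel, centred at calendar y = +40 mm, numerals 0 to 9: numeral k is on the reading line at k x 0.6283 rad (plus any whole turns); grows as the wheel's top rolls away from the reader (+x), so numbers rise. Endless both ways. It clicks in at every numeral: about 2 N at a rib takes it to the next; let go within a third of a step it settles back
- day_units (a joint): middle wheel, at calendar y = 0, same as the left one. All wheels: white drum 30 mm wide, 30 mm radius, black numerals; midway between neighbouring numerals a straight thumb rib along y, 3 mm thick, 28 mm long, 6 mm high (its edge 36 mm from the axle), to push round with a fingertip. At the start a wheel may stand between two numerals
- month (a joint): right wheel, at calendar y = -40 mm, numerals 1 to 12: numeral k is on the reading line at k x 0.5236 rad (plus whole turns), 12 at 0; else like the others, twelve ribs midway between the numerals
- read_day_tens (a point): reading point of the left wheel: top of its drum straight above the axle, 82 mm above the worktop, mid-width; black lines on top of the cheeks mark this reading line
- read_day_units (a point): the same point for the middle wheel
- read_month (a point): the same point for the right wheel
- day_tens_wanted (a point): middle of the numeral 2 on the left drum's face; turns with the wheel
- day_units_wanted (a point): middle of the numeral 7 on the middle drum's face; turns with the wheel
- month_wanted (a point): middle of the numeral 6 on the right drum's face; turns with the wheel
- weekday (a joint): steel weekday marker on the aluminium rail at the front of the foot (calendar x -63 to -93 mm, top 22 mm high): m from its left stop, growing to the reader's right (-y); 0 Monday, 0.020 per day, 0.080 Friday, 0.120 Sunday at the right stop. Marks on the rail: five bars, Monday to Friday, and two dots. Stays where left (friction about 1.2 N)
- marker_fin (a point): middle of the top of the marker's upright thumb fin, 47 mm above the worktop, calendar x = -70 mm; the fin is 10 mm (along the rail) x 14 mm and stands 21 mm above the marker's 4 mm thick, 22 x 31 mm plate, which rests on the rail
- marker_window (a point): middle of the window (16 mm along the rail x 13 mm) in the front part of the marker's plate, where the day's mark shows; 16 mm in front of the fin
- friday_mark (a point): the fifth mark from the left on the rail, at calendar x = -86, y = -20 mm
- treat_dish: white ceramic bowl, 110 mm across and 40 mm high, left of the calendar; origin under its centre
- chew_ball: brown woven willow ball, 72 mm across, behind the calendar; origin at its underside
- slicker_brush: orange hard silicone brush, 190 x 60 x 32 mm, lying bristles down right of the calendar; origin under its middle, handle along its -x
- drip_bottle: empty glass drip bottle lying on its side, 195 mm long, 58 mm across, well left of the calendar; origin under its middle
- treat_jar: glass jar with steel lid, 74 mm across, 100 mm high, behind the calendar; origin under its centre
- feed_scoop: white plastic scoop, 180 x 65 x 42 mm, well right of the calendar; origin under the middle of its bowl
- nail_clippers: steel clippers with dark handles, 120 x 44 x 15 mm, lying just in front of the calendar; origin under the pivot

How it is judged:
By the outcome, as a careful person would: the job done as asked, in the order asked, and still so for the second after the job is handed in, with the robot touching nothing.
It also fails if it takes over 67 s, if anything falls off the work surface, if the arm or the gripper's body presses on something with over 40 N, if the wrist force passes 120 N, or if a joint passes its speed limit or range.

## Working session

There is one attempt and no reset: what is moved stays moved. The work goes in short steps, Python scripts to look and compute and a tool call to move; the robot and the scene stay as the last step left them, time stands still between calls to the robot, and variables do not carry over. Pictures are saved under pics/ and viewed, at most 10 in all, crops included, and the job is handed in when it is done.

Besides the shell and the picture viewer there is one more tool, called after ">>>" as a command line: name --argument value ..., lists and objects as JSON in quotes. send_rows: Moves the arm, as the interface text tells. Its arguments: {"type":"object","properties":{"targets":{"type":"array"},"newtons":{"type":"number"}},"required":["targets"]}

```bash
mkdir -p pics; cat > h.py <<'E'
import numpy as np, cv2
from bench import *
from scipy.spatial.transform import Rotation as R
def ray(c,px):
    V=np.array(c["view"]); K=np.array(c["camera_matrix"])
    d=np.linalg.inv(K)@[px[0],px[1],1]; d=V[:3,:3].T@np.array([d[0],-d[1],-d[2]])
    return -V[:3,:3].T@V[:3,3], d
def atz(c,px,z):
    o,d=ray(c,px); return o+d*(z-o[2])/d[2]
def proj(c,p):
    V=np.array(c["view"]); K=np.array(c["camera_matrix"]); q=V[:3,:3]@p+V[:3,3]
    u=K@[q[0],-q[1],-q[2]]; return u[:2]/u[2]
def save(n,f): cv2.imwrite("pics/"+n,cv2.cvtColor(f,cv2.COLOR_RGB2BGR))
def wristview(c,s):
    q=s["orientation"]; T=np.eye(4); T[:3,:3]=R.from_quat([q[1],q[2],q[3],q[0]]).as_matrix(); T[:3,3]=s["tcp_pos"]
    c["view"]=np.linalg.inv(T@np.array(c["mount"])); return c
E
python3 - <<'E'
from h import *
print({k:np.round(v,3).tolist() for k,v in get_state().items()},grasp_offset)
for n in("top","side"):
    c=camera(n); print(n,c.keys(),np.round(c["camera_matrix"],1).tolist(),np.round(np.linalg.inv(c["view"]),3).tolist())
    save(n+"0.png",cv2.resize(c["frame"],(800,600),interpolation=cv2.INTER_CUBIC))
    for t,z in(("calendar",.018),("marker_fin",.047),("friday_mark",.022),("marker_window",.026),("read_day_tens",.082),("read_day_units",.082),("read_month",.082),("treat_dish",0.02),("chew_ball",.036),("treat_jar",.05),("slicker_brush",.016),("nail_clippers",.007)):
        r=trace(t,c)
        if r: print(t,round(r[0]["score"],2),np.round(r[0]["point"],1),np.round(atz(c,r[0]["point"],z),3))
E
```

```text
{'time': 0.0, 'qpos': [-1.27, 0.239, -0.014, 1.319, -0.0, 1.571], 'joint_vel': [0.001, -0.0, -0.002, -0.0, -0.0, -0.002], 'tau': [0.001, -53.878, 34.644, 0.018, 0.0, 0.0], 'tcp_pos': [0.155, -0.501, 0.231], 'orientation': [-0.001, 0.989, 0.15, -0.0], 'wrist_force': [-0.678, -0.013, 0.624], 'ft_torque': [0.004, -0.022, -0.012], 'finger_force': 0.0, 'width': 0.085} 0.0187
top dict_keys(['frame', 'camera_matrix', 'view', 'shot']) [[396.4, 0.0, 250.4], [0.0, 396.4, 190.8], [0.0, 0.0, 1.0]] [[-0.02, 0.989, -0.144, 0.4], [-1.0, -0.022, -0.011, 0.063], [-0.014, 0.144, 0.989, 1.263], [0.0, 0.0, 0.0, 1.0]]
calendar 0.65 [253.1 219.7] [0.49  0.071 0.018]
marker_fin 0.63 [237.  234.2] [0.445 0.121 0.047]
friday_mark 0.76 [252.2 221.2] [0.485 0.074 0.022]
marker_window 0.29 [251.9 221.2] [0.485 0.075 0.026]
read_day_tens 0.72 [252.  223.9] [0.473 0.074 0.082]
read_day_units 0.68 [249.6 219.4] [0.486 0.081 0.082]
read_month 0.86 [253.8 217.1] [0.493 0.068 0.082]
treat_dish 0.74 [186.8 221.6] [0.488 0.279 0.02 ]
chew_ball 0.72 [288.5 163.7] [ 0.663 -0.044  0.036]
treat_jar 0.94 [212.6 160.9] [0.67
[... 220 characters left out ...]
5.0], [0.0, 0.0, 1.0]] [[-0.769, 0.472, -0.432, 0.058], [-0.64, -0.552, 0.535, 0.721], [0.014, 0.688, 0.726, 0.92], [0.0, 0.0, 0.0, 1.0]]
calendar 0.58 [284.4 207.9] [0.484 0.069 0.018]
marker_fin 0.52 [282.9 225.5] [0.439 0.136 0.047]
friday_mark 0.7 [283.2 209.3] [0.481 0.077 0.022]
read_day_tens 0.71 [280.8 204.7] [0.466 0.112 0.082]
read_day_units 0.7 [281.1 207.5] [0.46  0.119 0.082]
read_month 0.68 [281.  206.5] [0.462 0.117 0.082]
treat_dish 0.85 [231.5 251.4] [0.496 0.26  0.02 ]
chew_ball 0.62 [257.5 147.6] [ 0.672 -0.05   0.036]
treat_jar 0.85 [197.9 192.2] [0.67  0.194 0.05 ]
slicker_brush 0.61 [305.1 164.5] [ 0.538 -0.1    0.016]
nail_clippers 0.7 [325.  247.8] [0.337 0.098 0.007]
```

```bash
python3 - <<'E'
from h import *
a=cv2.imread("pics/top0.png");b=cv2.imread("pics/side0.png")
f=800/512
def cr(n,x,y,w,h):
    im=cv2.imread(n)[int(y*f):int((y+h)*f),int(x*f):int((x+w)*f)]; return cv2.resize(im,(400,600),interpolation=cv2.INTER_CUBIC)
cv2.imwrite("pics/crop0.png",np.hstack([cr("pics/top0.png",215,160,80,120),cr("pics/side0.png",240,135,90,135)]))
E
```

```text
(no output)
```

View pics/crop0.png

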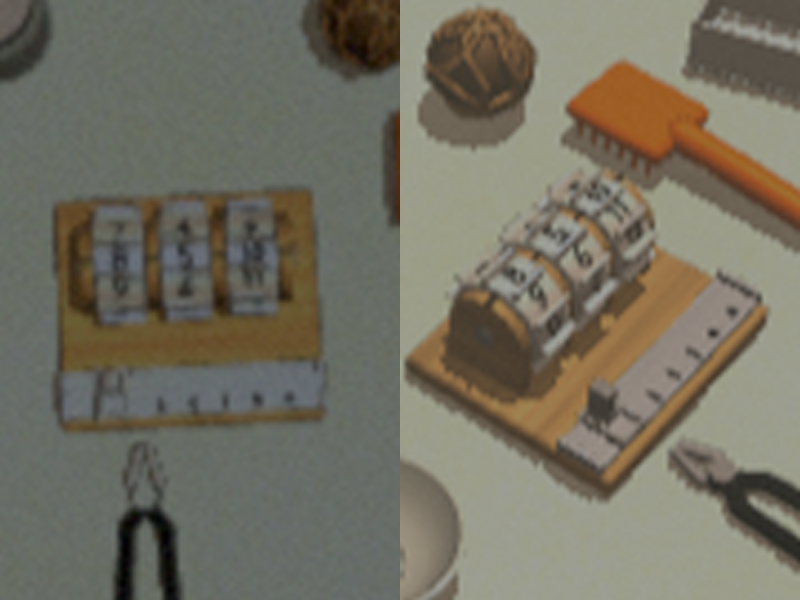

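View pics/top0.png

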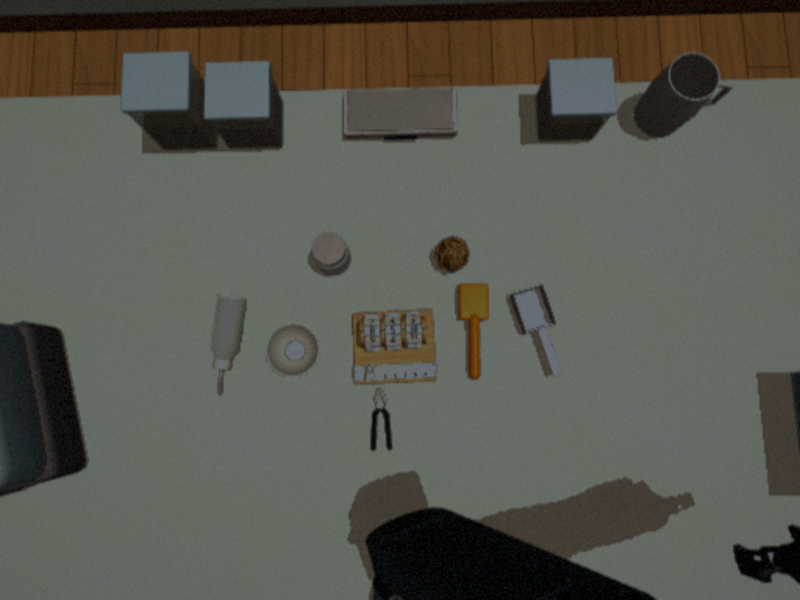

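```bash
python3 - <<'E'
from h import *
c=camera("top")
cr=np.array([(55,203),(312,190),(322,420),(62,430)])/5+[215,160]
P=np.array([atz(c,p,.018) for p in cr]); print(P.round(4))
L=[(-1,0)]
loc=np.array([[.045,.082],[.045,-.082],[-.1,-.082],[-.1,.082]])
# rigid fit
a=loc-loc.mean(0); b=P[:,:2]-P[:,:2].mean(0)
th=np.arctan2((a[:,0]*b[:,1]-a[:,1]*b[:,0]).sum(),(a*b).sum())
Rm=np.array([[np.cos(th),-np.sin(th)],[np.sin(th),np.cos(th)]]); t=P[:,:2].mean(0)-Rm@loc.mean(0)
print(th,t,(loc@Rm.T+t-P[:,:2]).round(4))
E
```

```text
[[ 0.5521  0.1555  0.018 ]
 [ 0.5569 -0.0073  0.018 ]
 [ 0.4126 -0.0092  0.018 ]
 [ 0.4097  0.1527  0.018 ]]
0.020700019445122595 [0.51034157 0.0734992 ] [[ 0.0015  0.0009]
 [ 0.0001 -0.0003]
 [-0.0006 -0.0013]
 [-0.001   0.0007]]
```

```bash
cat > plan.py <<'E'
from h import *
def plan(target,n,yaw,th0=None):
    s=get_state(); p=np.array(s["tcp_pos"]); q=s["orientation"]; r=R.from_quat([q[1],q[2],q[3],q[0]]).as_matrix()
    y0=np.arctan2(r[1,0],r[0,0]); da=(yaw-y0)/n; rows=[]
    for i in range(n):
        a=y0+da*i; X=np.array([np.cos(a),np.sin(a),0]);Y=np.array([np.sin(a),-np.cos(a),0])
        d=(np.array(target)-p)/n/.4
        rows.append([[round(d@X,3),round(d@Y,3),round(-d[2],3)],[0,0,round(-np.degrees(da)/5,3)],85])
    print(rows)
E
python3 -c "
from plan import *
plan([.44,.073,.25],20,1.591)"
```

```text
[[[np.float64(0.055), np.float64(-0.058), np.float64(-0.002)], [0, 0, np.float64(-0.739)], 85], [[np.float64(0.059), np.float64(-0.054), np.float64(-0.002)], [0, 0, np.float64(-0.739)], 85], [[np.float64(0.062), np.float64(-0.05), np.float64(-0.002)], [0, 0, np.float64(-0.739)], 85], [[np.float64(0.065), np.float64(-0.046), np.float64(-0.002)], [0, 0, np.float64(-0.739)], 85], [[np.float64(0.068), np.float64(-0.042), np.float64(-0.002)], [0, 0, np.float64(-0.739)], 85], [[np.float64(0.071), np.float64(-0.038), np.float64(-0.002)], [0, 0, np.float64(-0.739)], 85], [[np.float64(0.073), np.float64(-0.033), np.float64(-0.002)], [0, 0, np.float64(-0.739)], 85], [[np.float64(0.075), np.float64(-0.028), np.float64(-0.002)], [0, 0, np.float64(-0.739)], 85], [[np.float64(0.077), np.float64(-0.023), np.float64(-0.002)], [0, 0, np.float64(-0.739)], 85], [[np.float64(0.078), np.float64(-0.018), np.float64(-0.002)], [0, 0, np.float64(-0.739)], 85], [[np.float64(0.079), np.float64(-0.013), np.float64(-0.002)], [0, 0, np.float64(-0.739)], 85], [[np.float64(0.08), np.float64(-0.008), np.float64(-0.002)], [0, 0, np.float64(-0.739)], 85], [[np.float64(0.08), np.float64(-0.003), np.float64(-0.002)], [0, 0, np.float64(-0.739)], 85], [[np.float64(0.08), np.float64(0.002), np.float64(-0.002)], [0, 0, np.float64(-0.739)], 85], [[np.float64(0.08), np.float64(0.007), np.float64(-0.002)], [0, 0, np.float64(-0.739)], 85], [[np.float64(0.079), np.float64(0.013), np.float64(-0.002)], [0, 0, np.float64(-0.739)], 85], [[np.float64(0.078), np.float64(0.018), np.float64(-0.002)], [0, 0, np.float64(-0.739)], 85], [[np.float64(0.077), np.float64(0.023), np.float64(-0.002)], [0, 0, np.float64(-0.739)], 85], [[np.float64(0.075), np.float64(0.028), np.float64(-0.002)], [0, 0, np.float64(-0.739)], 85], [[np.float64(0.073), np.float64(0.032), np.float64(-0.002)], [0, 0, np.float64(-0.739)], 85]]
```

>>> send_rows --targets '[[[0.055, -0.058, -0.002], [0, 0, -0.74], 85], [[0.059, -0.054, -0.002], [0, 0, -0.74], 85], [[0.062, -0.05, -0.002], [0, 0, -0.74], 85], [[0.065, -0.046, -0.002], [0, 0, -0.74], 85], [[0.068, -0.042, -0.002], [0, 0, -0.74], 85], [[0.071, -0.038, -0.002], [0, 0, -0.74], 85], [[0.073, -0.033, -0.002], [0, 0, -0.74], 85], [[0.075, -0.028, -0.002], [0, 0, -0.74], 85], [[0.077, -0.023, -0.002], [0, 0, -0.74], 85], [[0.078, -0.018, -0.002], [0, 0, -0.74], 85]]'

```text
time: 2.18
tcp_pos: [0.298, -0.2132, 0.2395]
orientation: [0.0, 0.889, 0.457, 0.0]
wrist_force: [1.5, -0.9, 0.6]
width: 0.0849
finger_force: 0.0
```

>>> send_rows --targets '[[[0.079, -0.013, -0.002], [0, 0, -0.74], 85], [[0.08, -0.008, -0.002], [0, 0, -0.74], 85], [[0.08, -0.003, -0.002], [0, 0, -0.74], 85], [[0.08, 0.002, -0.002], [0, 0, -0.74], 85], [[0.08, 0.007, -0.002], [0, 0, -0.74], 85], [[0.079, 0.013, -0.002], [0, 0, -0.74], 85], [[0.078, 0.018, -0.002], [0, 0, -0.74], 85], [[0.077, 0.023, -0.002], [0, 0, -0.74], 85], [[0.075, 0.028, -0.002], [0, 0, -0.74], 85], [[0.073, 0.032, -0.002], [0, 0, -0.74], 85]]'

```text
time: 3.02
tcp_pos: [0.4404, 0.0743, 0.2475]
orientation: [0.0, 0.698, 0.716, 0.0]
wrist_force: [0.9, -0.5, 0.4]
width: 0.0851
finger_force: 0.0
```

```bash
python3 - <<'E'
from h import *
s=get_state(); c=wristview(camera("wrist"),s)
print(s["time"],np.round(s["tcp_pos"],4),np.round(s["orientation"],4),np.round(s["qpos"],2),np.round(s["wrist_force"],2))
print(np.round(c["mount"],3).tolist(),np.round(c["camera_matrix"],1).tolist())
save("w1.png",cv2.resize(c["frame"],(800,600),interpolation=cv2.INTER_CUBIC))
for n,p in dict(axl=(0,0,.082),fl=(-.1,.082,.018),fr=(-.1,-.082,.018),bl=(.045,.082,.018),br=(.045,-.082,.018)).items():
    w=np.array([.5103+p[0]-.0207*p[1],.0735+p[1]+.0207*p[0],p[2]]); print(n,(proj(c,w)*800/512).round(0))
E
```

```text
3.0167 [0.4404 0.0743 0.2475] [1.000e-04 6.982e-01 7.159e-01 2.000e-04] [ 0.17  0.1  -0.15  1.33  0.    1.71] [ 0.91 -0.51  0.35]
[[0.0, 0.965, 0.261, 0.067], [1.0, -0.001, 0.003, -0.001], [0.003, 0.261, -0.965, -0.143], [0.0, 0.0, 0.0, 1.0]] [[289.1, 0.0, 253.2], [0.0, 289.1, 190.8], [0.0, 0.0, 1.0]]
axl [498. 279.]
fl [360. 159.]
fr [363. 353.]
bl [544. 160.]
br [527. 354.]
```

View pics/w1.png

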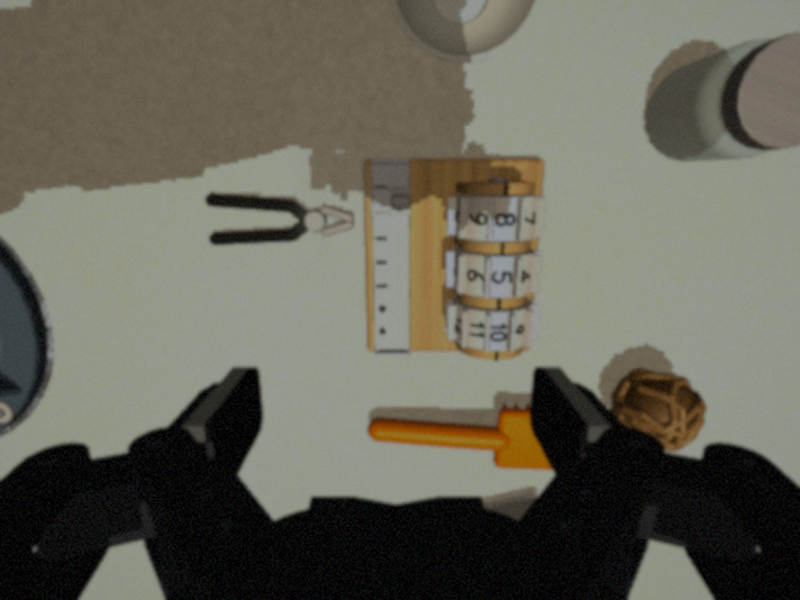

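>>> send_rows --targets '[[[0.02, -0.004, 0.06], [0, 0, 0], 85], [[0.02, -0.004, 0.08], [0, 0, 0], 85], [[0.02, -0.004, 0.08], [0, 0, 0], 85], [[0.02, -0.004, 0.08], [0, 0, 0], 85], [[0.015, -0.004, 0.07], [0, 0, 0], 85], [[0, 0, 0.04], [0, 0, 0], 85], [[0, 0, 0], [0, 0, 0], 85]]'

```text
time: 3.65
tcp_pos: [0.4287, 0.11, 0.0804]
orientation: [-0.001, 0.699, 0.715, -0.002]
wrist_force: [-0.5, -0.3, 0.2]
width: 0.0851
finger_force: 0.0
```

```bash
cat > look.py <<'E'
from h import *
import sys
s=get_state(); c=wristview(camera("wrist"),s)
print(round(s["time"],2),np.round(s["tcp_pos"],4),np.round(s["wrist_force"],2))
save(sys.argv[1],cv2.resize(c["frame"],(800,600),interpolation=cv2.INTER_CUBIC))
E
python3 look.py w2.png
```

```text
3.65 [0.4287 0.11   0.0804] [-0.55 -0.25  0.19]
```

View pics/w2.png

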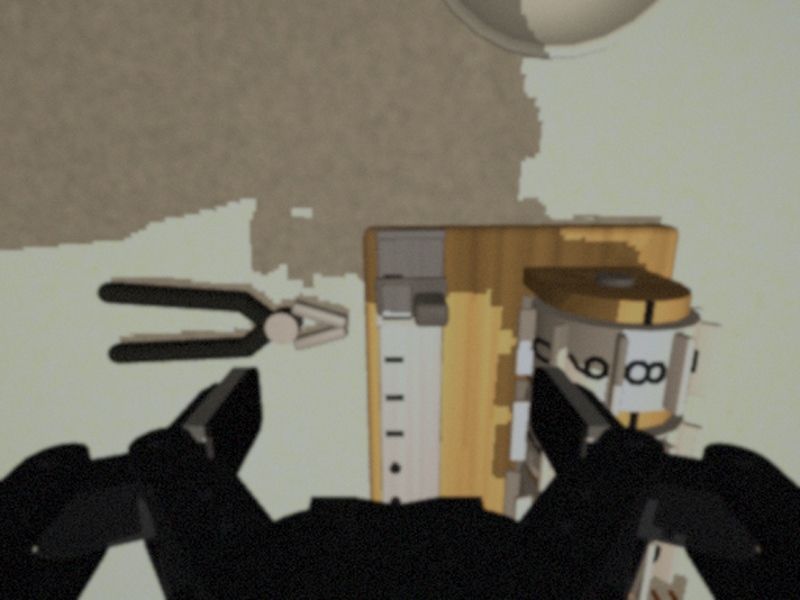

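>>> send_rows --targets '[[[0.005, 0, 0.028], [0, 0, 0], 85], [[0, 0.02, 0], [0, 0, 0], 85], [[0, 0.02, -0.002], [0, 0, 0], 85], [[0, 0.015, -0.003], [0, 0, 0], 85], [[0, 0.015, -0.003], [0, 0, 0], 85], [[0, 0, 0], [0, 0, 0], 85]]'

```text
time: 4.2
tcp_pos: [0.4614, 0.1131, 0.0764]
orientation: [0.001, 0.7, 0.714, 0.001]
wrist_force: [0.0, -0.9, 0.5]
width: 0.085
finger_force: 0.0
```

>>> send_rows --targets '[[[0, 0, -0.03], [0, 0, 0], 85], [[0, -0.035, 0], [0, 0, 0], 85], [[0, -0.035, 0], [0, 0, 0], 85], [[0, 0, 0], [0, 0, 0], 85]]'

```text
time: 4.53
tcp_pos: [0.4288, 0.1119, 0.0875]
orientation: [-0.001, 0.699, 0.715, -0.001]
wrist_force: [-0.5, 0.5, 0.1]
width: 0.0849
finger_force: 0.0
```

```bash
python3 look.py w3.png
```

```text
4.53 [0.4288 0.1119 0.0875] [-0.47  0.47  0.14]
```

View pics/w3.png

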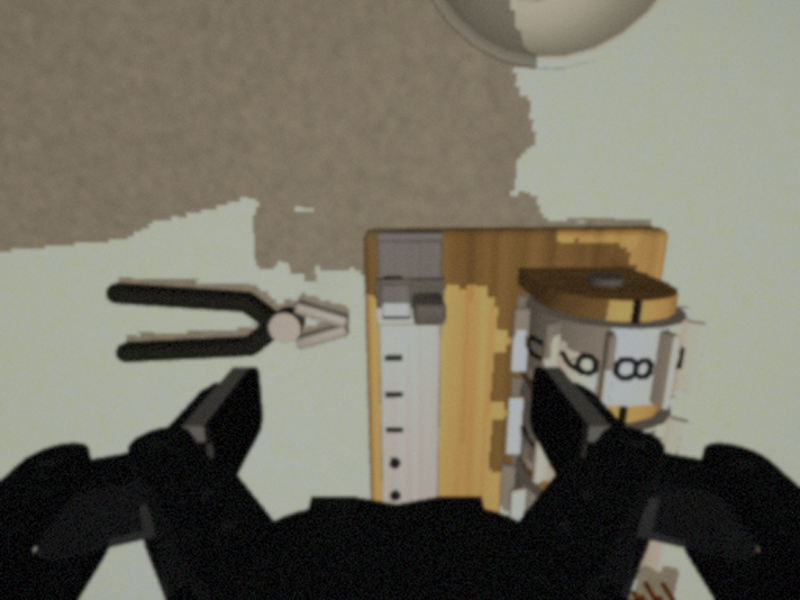

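```bash
python3 -c "
from h import *
s=get_state();print(s['time'],np.round(s['tcp_pos'],4),np.round(s['joint_vel'],3),np.round(s['qpos'],3))
camera('top');camera('top')
s=get_state();print(s['time'],np.round(s['tcp_pos'],4),np.round(s['joint_vel'],3))"
```

```text
4.5833 [0.4303 0.1122 0.0877] [-0.004  0.02   0.033 -0.014 -0.002 -0.006] [ 0.255  0.204 -0.454  0.913  0.     1.804]
4.6833 [0.4319 0.1125 0.0877] [-0.001  0.01   0.008 -0.002 -0.001  0.003]
```

>>> send_rows --targets '[[[0, 0, 0.025], [0, 0, 0], 85], [[0, 0, 0.025], [0, 0, 0], 85], [[0, 0, 0], [0, 0, 0], 85], [[0, 0, 0], [0, 0, 0], 85]]'

```text
time: 5.02
tcp_pos: [0.4313, 0.1123, 0.0671]
orientation: [-0.0, 0.7, 0.715, -0.0]
wrist_force: [-0.3, -0.8, 0.3]
width: 0.085
finger_force: 0.0
```

>>> send_rows --targets '[[[0, 0.02, 0], [0, 0, 0], 85], [[0, 0.015, -0.003], [0, 0, 0], 85], [[0, 0.015, -0.004], [0, 0, 0], 85], [[0, 0.013, -0.005], [0, 0, 0], 85], [[0, 0, 0], [0, 0, 0], 85], [[0, 0, 0], [0, 0, 0], 85]]'

```text
time: 5.52
tcp_pos: [0.4567, 0.1129, 0.0723]
orientation: [-0.0, 0.7, 0.715, 0.0]
wrist_force: [-1.3, -0.2, 1.1]
width: 0.0853
finger_force: 0.5
```

```bash
python3 look.py w4.png
```

```text
5.52 [0.4567 0.1129 0.0723] [-1.27 -0.23  1.07]
```

>>> send_rows --targets '[[[0, 0, -0.03], [0, 0, 0], 85], [[0, -0.03, 0], [0, 0, 0], 85], [[0, -0.033, 0], [0, 0, 0], 85], [[0, 0, 0], [0, 0, 0], 85], [[0, 0, 0], [0, 0, 0], 85]]'

```text
time: 5.98
tcp_pos: [0.431, 0.1124, 0.0844]
orientation: [0.0, 0.699, 0.715, 0.0]
wrist_force: [0.6, -0.2, 0.0]
width: 0.0846
finger_force: 0.0
```

```bash
python3 look.py w5.png; python3 - <<'E'
import cv2,numpy as np
f=lambda n:cv2.imread("pics/"+n)[200:500,400:800]
a,b=f("w4.png"),f("w5.png"); cv2.imwrite("pics/s1.png",np.hstack([a,b]))
E
```

```text
5.98 [0.431  0.1124 0.0844] [ 0.58 -0.24  0.01]
```

View pics/s1.png

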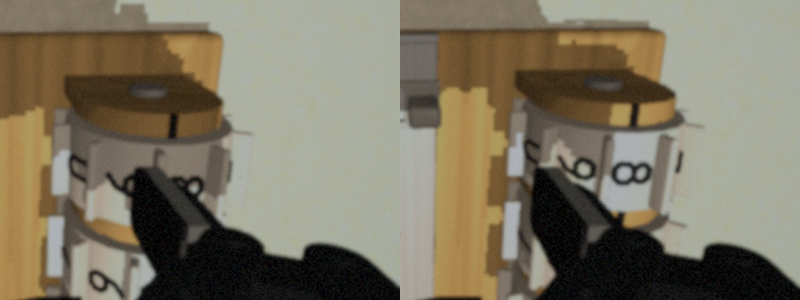

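>>> send_rows --targets '[[[0, 0.03, 0.02], [0, 0, 0], 85], [[0, 0.01, 0.02], [0, 0, 0], 85], [[0, 0, 0], [0, 0, 0], 85], [[0, 0.015, 0], [0, 0, 0], 85], [[0, 0.015, -0.003], [0, 0, 0], 85], [[0, 0.013, -0.004], [0, 0, 0], 85], [[0, 0.01, -0.003], [0, 0, 0], 85], [[0, 0, 0], [0, 0, 0], 85], [[0, 0, 0], [0, 0, 0], 85]]'

```text
time: 6.78
tcp_pos: [0.4687, 0.1132, 0.0723]
orientation: [0.0, 0.7, 0.715, 0.0]
wrist_force: [0.0, -0.2, -0.5]
width: 0.0847
finger_force: 0.0
```

```bash
python3 look.py w6.png
```

```text
6.78 [0.4687 0.1132 0.0723] [ 0.03 -0.24 -0.49]
```

>>> send_rows --targets '[[[0, 0, -0.03], [0, 0, 0], 85], [[0, -0.04, 0], [0, 0, 0], 85], [[0, -0.033, 0], [0, 0, 0], 85], [[0, -0.02, 0], [0, 0, 0], 85], [[0, 0, 0], [0, 0, 0], 85], [[0, 0, 0], [0, 0, 0], 85]]'

```text
time: 7.33
tcp_pos: [0.4312, 0.1124, 0.0844]
orientation: [0.0, 0.699, 0.715, 0.0]
wrist_force: [1.5, -1.0, 0.3]
width: 0.0852
finger_force: 0.0
```

```bash
python3 look.py w7.png; python3 - <<'E'
import cv2,numpy as np
f=lambda n:cv2.imread("pics/"+n)[200:500,400:800]
a,b=f("w6.png"),f("w7.png"); cv2.imwrite("pics/s2.png",np.hstack([a,b]))
E
```

```text
7.33 [0.4312 0.1124 0.0844] [ 1.45 -1.01  0.25]
```

View pics/s2.png

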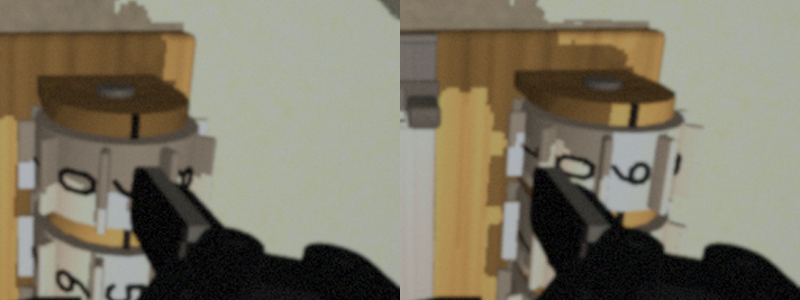

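>>> send_rows --targets '[[[0, 0.03, 0.02], [0, 0, 0], 85], [[0, 0.01, 0.02], [0, 0, 0], 85], [[0, 0, 0], [0, 0, 0], 85], [[0, 0.015, 0], [0, 0, 0], 85], [[0, 0.015, -0.003], [0, 0, 0], 85], [[0, 0.013, -0.004], [0, 0, 0], 85], [[0, 0.01, -0.003], [0, 0, 0], 85], [[0, 0, 0], [0, 0, 0], 85], [[0, 0, 0], [0, 0, 0], 85]]'

```text
time: 8.13
tcp_pos: [0.4687, 0.1132, 0.0723]
orientation: [0.0, 0.7, 0.715, 0.0]
wrist_force: [-0.1, 0.2, -0.2]
width: 0.085
finger_force: 0.0
```

>>> send_rows --targets '[[[0, 0, -0.03], [0, 0, 0], 85], [[0, -0.04, 0], [0, 0, 0], 85], [[0, -0.033, 0], [0, 0, 0], 85], [[0, -0.02, 0], [0, 0, 0], 85], [[0, 0, 0], [0, 0, 0], 85], [[0, 0, 0], [0, 0, 0], 85]]'

```text
time: 8.63
tcp_pos: [0.4312, 0.1125, 0.0844]
orientation: [0.0, 0.699, 0.715, 0.0]
wrist_force: [0.9, -0.7, 0.2]
width: 0.085
finger_force: 0.0
```

```bash
python3 look.py a1.png
```

```text
8.63 [0.4312 0.1125 0.0844] [ 0.87 -0.66  0.2 ]
```

>>> send_rows --targets '[[[0, 0.03, 0.02], [0, 0, 0], 85], [[0, 0.01, 0.02], [0, 0, 0], 85], [[0, 0, 0], [0, 0, 0], 85], [[0, 0.015, 0], [0, 0, 0], 85], [[0, 0.015, -0.003], [0, 0, 0], 85], [[0, 0.013, -0.004], [0, 0, 0], 85], [[0, 0.01, -0.003], [0, 0, 0], 85], [[0, 0, 0], [0, 0, 0], 85], [[0, 0, 0], [0, 0, 0], 85]]'

```text
time: 9.43
tcp_pos: [0.4687, 0.1132, 0.0723]
orientation: [0.0, 0.7, 0.715, 0.0]
wrist_force: [-0.7, -0.2, -0.1]
width: 0.085
finger_force: 0.0
```

>>> send_rows --targets '[[[0, 0, -0.03], [0, 0, 0], 85], [[0, -0.04, 0], [0, 0, 0], 85], [[0, -0.033, 0], [0, 0, 0], 85], [[0, -0.02, 0], [0, 0, 0], 85], [[0, 0, 0], [0, 0, 0], 85], [[0, 0, 0], [0, 0, 0], 85]]'

```text
time: 9.93
tcp_pos: [0.4312, 0.1125, 0.0844]
orientation: [0.0, 0.699, 0.715, 0.0]
wrist_force: [0.5, 0.5, 0.7]
width: 0.0852
finger_force: 0.0
```

```bash
python3 look.py a2.png
```

```text
9.93 [0.4312 0.1125 0.0844] [0.55 0.5  0.72]
```

>>> send_rows --targets '[[[0, 0.03, 0.02], [0, 0, 0], 85], [[0, 0.01, 0.02], [0, 0, 0], 85], [[0, 0, 0], [0, 0, 0], 85], [[0, 0.015, 0], [0, 0, 0], 85], [[0, 0.015, -0.003], [0, 0, 0], 85], [[0, 0.013, -0.004], [0, 0, 0], 85], [[0, 0.01, -0.003], [0, 0, 0], 85], [[0, 0, 0], [0, 0, 0], 85], [[0, 0, 0], [0, 0, 0], 85]]'

```text
time: 10.73
tcp_pos: [0.4687, 0.1132, 0.0723]
orientation: [0.0, 0.7, 0.715, 0.0]
wrist_force: [-0.7, -0.4, 0.1]
width: 0.0851
finger_force: 0.0
```

>>> send_rows --targets '[[[0, 0, -0.03], [0, 0, 0], 85], [[0, -0.04, 0], [0, 0, 0], 85], [[0, -0.033, 0], [0, 0, 0], 85], [[0, -0.02, 0], [0, 0, 0], 85], [[0, 0, 0], [0, 0, 0], 85], [[0, 0, 0], [0, 0, 0], 85]]'

```text
time: 11.23
tcp_pos: [0.4312, 0.1125, 0.0843]
orientation: [0.0, 0.699, 0.715, 0.0]
wrist_force: [-0.1, -0.2, 0.4]
width: 0.0849
finger_force: 0.0
```

```bash
python3 look.py a3.png
```

```text
11.23 [0.4312 0.1125 0.0843] [-0.08 -0.22  0.43]
```

>>> send_rows --targets '[[[-0.05, 0, 0], [0, 0, 0], 85], [[-0.05, 0, 0], [0, 0, 0], 85], [[0, 0.0, 0], [0, 0, 0], 85]]'

```text
time: 11.53
tcp_pos: [0.4326, 0.0704, 0.0841]
orientation: [0.0, 0.7, 0.714, -0.0]
wrist_force: [-0.1, 0.4, -0.4]
width: 0.0843
finger_force: 0.0
```

>>> send_rows --targets '[[[0, 0.03, 0.02], [0, 0, 0], 85], [[0, 0.01, 0.02], [0, 0, 0], 85], [[0, 0, 0], [0, 0, 0], 85], [[0, 0.015, 0], [0, 0, 0], 85], [[0, 0.015, -0.003], [0, 0, 0], 85], [[0, 0.013, -0.004], [0, 0, 0], 85], [[0, 0.01, -0.003], [0, 0, 0], 85], [[0, 0, 0], [0, 0, 0], 85], [[0, 0, 0], [0, 0, 0], 85]]'

```text
time: 12.28
tcp_pos: [0.4697, 0.0733, 0.0724]
orientation: [0.0, 0.699, 0.715, 0.0]
wrist_force: [-0.8, -0.5, 0.7]
width: 0.0853
finger_force: 0.0
```

>>> send_rows --targets '[[[0, 0, -0.03], [0, 0, 0], 85], [[0, -0.04, 0], [0, 0, 0], 85], [[0, -0.033, 0], [0, 0, 0], 85], [[0, -0.02, 0], [0, 0, 0], 85], [[0, 0, 0], [0, 0, 0], 85], [[0, 0, 0], [0, 0, 0], 85]]'

```text
time: 12.78
tcp_pos: [0.4321, 0.0724, 0.0844]
orientation: [0.0, 0.699, 0.715, 0.0]
wrist_force: [0.1, 0.9, 0.3]
width: 0.0848
finger_force: 0.0
```

```bash
python3 look.py a4.png; python3 - <<'E'
import cv2,numpy as np
f=lambda n:cv2.imread("pics/"+n)[200:500,400:800]
cv2.imwrite("pics/s3.png",np.vstack([np.hstack([f("a1.png"),f("a2.png")]),np.hstack([f("a3.png"),f("a4.png")])]))
E
```

```text
12.78 [0.4321 0.0724 0.0844] [0.08 0.9  0.35]
```

View pics/s3.png

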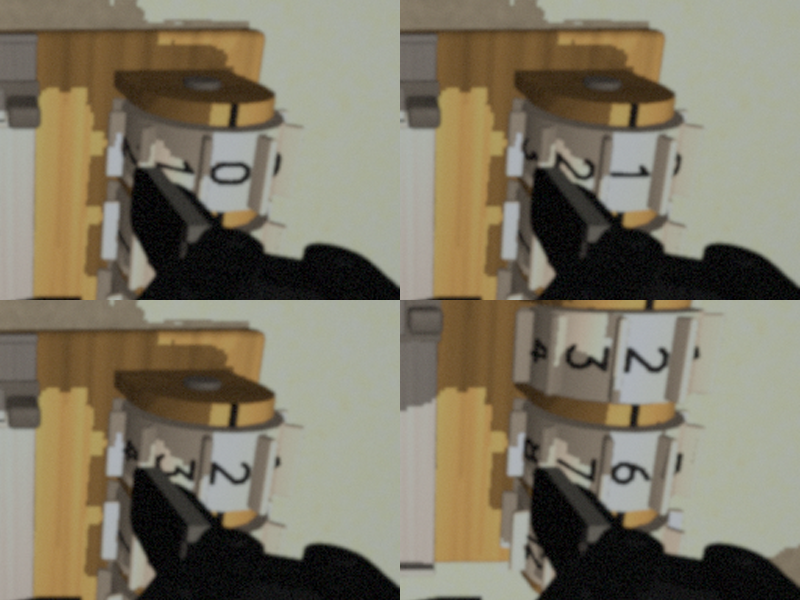

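>>> send_rows --targets '[[[0, 0.03, 0.02], [0, 0, 0], 85], [[0, 0.01, 0.02], [0, 0, 0], 85], [[0, 0, 0], [0, 0, 0], 85], [[0, 0.015, 0], [0, 0, 0], 85], [[0, 0.015, -0.003], [0, 0, 0], 85], [[0, 0.013, -0.004], [0, 0, 0], 85], [[0, 0.01, -0.003], [0, 0, 0], 85], [[0, 0, 0], [0, 0, 0], 85], [[0, 0, 0], [0, 0, 0], 85]]'

```text
time: 13.58
tcp_pos: [0.4696, 0.0732, 0.0723]
orientation: [0.0, 0.7, 0.715, 0.0]
wrist_force: [0.2, -0.8, -0.2]
width: 0.0851
finger_force: 0.0
```

>>> send_rows --targets '[[[0, 0, -0.03], [0, 0, 0], 85], [[-0.05, 0.02, 0], [0, 0, 0], 85], [[-0.05, 0.023, 0], [0, 0, 0], 85], [[0, 0, 0], [0, 0, 0], 85], [[0, 0, 0.0], [0, 0, 0], 85], [[0, 0, 0], [0, 0, 0], 85]]'

```text
time: 14.08
tcp_pos: [0.4867, 0.0337, 0.084]
orientation: [-0.0, 0.7, 0.714, -0.0]
wrist_force: [-0.1, -0.3, -0.0]
width: 0.085
finger_force: 0.0
```

```bash
python3 look.py a5.png
```

```text
14.08 [0.4867 0.0337 0.084 ] [-0.08 -0.25 -0.02]
```

>>> send_rows --targets '[[[0, 0, 0.02], [0, 0, 0], 85], [[0, 0, 0.02], [0, 0, 0], 85], [[0, 0, 0], [0, 0, 0], 85], [[0, -0.015, 0], [0, 0, 0], 85], [[0, -0.015, -0.003], [0, 0, 0], 85], [[0, -0.013, -0.004], [0, 0, 0], 85], [[0, -0.01, -0.003], [0, 0, 0], 85], [[0, 0, 0], [0, 0, 0], 85], [[0, 0, 0], [0, 0, 0], 85]]'

```text
time: 14.88
tcp_pos: [0.4658, 0.0331, 0.0725]
orientation: [0.0, 0.699, 0.715, 0.0]
wrist_force: [-0.6, -0.7, 0.2]
width: 0.0849
finger_force: 0.0
```

>>> send_rows --targets '[[[0, 0, -0.03], [0, 0, 0], 85], [[0, 0.033, 0], [0, 0, 0], 85], [[0, 0.02, 0], [0, 0, 0], 85], [[0, 0, 0], [0, 0, 0], 85], [[0, 0, 0], [0, 0, 0], 85]]'

```text
time: 15.3
tcp_pos: [0.4872, 0.0335, 0.0837]
orientation: [-0.0, 0.699, 0.715, -0.0]
wrist_force: [-0.0, -0.4, -0.2]
width: 0.0852
finger_force: 0.0
```

```bash
python3 look.py a6.png;  python3 - <<'E'
import cv2,numpy as np
f=lambda n:cv2.imread("pics/"+n)[200:,300:700]
cv2.imwrite("pics/s4.png",np.hstack([f("a5.png"),f("a6.png")]))
E
```

```text
15.3 [0.4872 0.0335 0.0837] [-0.04 -0.44 -0.17]
```

View pics/s4.png

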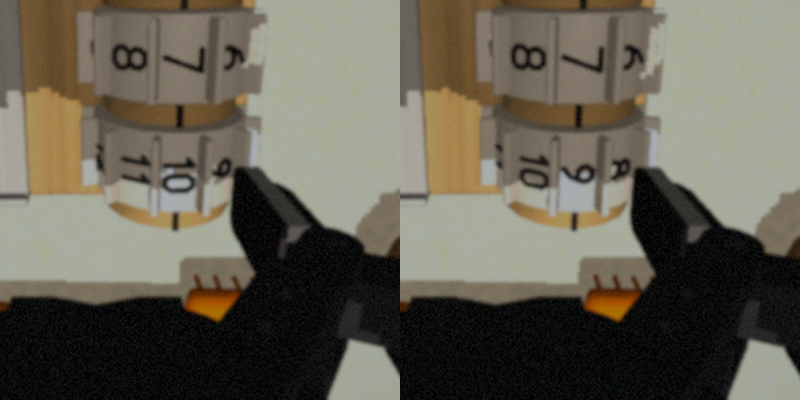

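>>> send_rows --targets '[[[0, 0, 0.02], [0, 0, 0], 85], [[0, 0, 0.02], [0, 0, 0], 85], [[0, 0, 0], [0, 0, 0], 85], [[0, -0.015, 0], [0, 0, 0], 85], [[0, -0.015, -0.003], [0, 0, 0], 85], [[0, -0.013, -0.004], [0, 0, 0], 85], [[0, -0.01, -0.003], [0, 0, 0], 85], [[0, 0, 0], [0, 0, 0], 85], [[0, 0, 0], [0, 0, 0], 85]]'

```text
time: 16.1
tcp_pos: [0.4657, 0.0331, 0.0725]
orientation: [0.0, 0.699, 0.715, 0.0]
wrist_force: [-0.1, 0.3, 0.5]
width: 0.085
finger_force: 0.0
```

>>> send_rows --targets '[[[0, 0, -0.03], [0, 0, 0], 85], [[0, 0.033, 0], [0, 0, 0], 85], [[0, 0.02, 0], [0, 0, 0], 85], [[0, 0, 0], [0, 0, 0], 85], [[0, 0, 0], [0, 0, 0], 85]]'

```text
time: 16.52
tcp_pos: [0.4871, 0.0335, 0.0837]
orientation: [-0.0, 0.699, 0.715, -0.0]
wrist_force: [-0.4, -0.5, -0.1]
width: 0.0847
finger_force: 0.0
```

```bash
python3 look.py a7.png
```

```text
16.52 [0.4871 0.0335 0.0837] [-0.41 -0.49 -0.12]
```

>>> send_rows --targets '[[[0, 0, 0.02], [0, 0, 0], 85], [[0, 0, 0.02], [0, 0, 0], 85], [[0, 0, 0], [0, 0, 0], 85], [[0, -0.015, 0], [0, 0, 0], 85], [[0, -0.015, -0.003], [0, 0, 0], 85], [[0, -0.013, -0.004], [0, 0, 0], 85], [[0, -0.01, -0.003], [0, 0, 0], 85], [[0, 0, 0], [0, 0, 0], 85], [[0, 0, 0], [0, 0, 0], 85]]'

```text
time: 17.32
tcp_pos: [0.4658, 0.0331, 0.0725]
orientation: [0.0, 0.699, 0.715, 0.0]
wrist_force: [-0.2, -0.6, -0.2]
width: 0.0849
finger_force: 0.0
```

>>> send_rows --targets '[[[0, 0, -0.03], [0, 0, 0], 85], [[0, 0.033, 0], [0, 0, 0], 85], [[0, 0.02, 0], [0, 0, 0], 85], [[0, 0, 0], [0, 0, 0], 85], [[0, 0, 0], [0, 0, 0], 85]]'

```text
time: 17.73
tcp_pos: [0.4871, 0.0335, 0.0837]
orientation: [-0.0, 0.699, 0.715, -0.0]
wrist_force: [-0.5, 0.1, -0.1]
width: 0.0851
finger_force: 0.0
```

```bash
python3 look.py a8.png
```

```text
17.73 [0.4871 0.0335 0.0837] [-0.47  0.08 -0.06]
```

>>> send_rows --targets '[[[0, 0, 0.02], [0, 0, 0], 85], [[0, 0, 0.02], [0, 0, 0], 85], [[0, 0, 0], [0, 0, 0], 85], [[0, -0.015, 0], [0, 0, 0], 85], [[0, -0.015, -0.003], [0, 0, 0], 85], [[0, -0.013, -0.004], [0, 0, 0], 85], [[0, -0.01, -0.003], [0, 0, 0], 85], [[0, 0, 0], [0, 0, 0], 85], [[0, 0, 0], [0, 0, 0], 85]]'

```text
time: 18.53
tcp_pos: [0.4658, 0.0331, 0.0725]
orientation: [0.0, 0.699, 0.715, 0.0]
wrist_force: [0.3, -0.3, 0.6]
width: 0.0848
finger_force: 0.0
```

>>> send_rows --targets '[[[0, 0, -0.03], [0, 0, 0], 85], [[0, 0.0, -0.1], [0, 0, 0], 85], [[0, 0.0, -0.1], [0, 0, 0], 85], [[0, -0.06, -0.1], [0, 0, 0], 85], [[0.05, -0.06, 0], [0, 0, 0], 85], [[0.05, 0, 0], [0, 0, 0], 85], [[0, 0, 0], [0, 0, 0], 85], [[0, 0, 0], [0, 0, 0], 85]]'

```text
time: 19.2
tcp_pos: [0.4197, 0.0726, 0.2001]
orientation: [0.0, 0.699, 0.715, 0.0]
wrist_force: [0.5, 0.0, 0.0]
width: 0.0854
finger_force: 0.0
```

```bash
python3 look.py a9.png; python3 - <<'E'
from h import *
s=get_state(); c=wristview(camera("wrist"),s)
print(s["tcp_pos"],s["orientation"])
for t,z in(("marker_fin",.047),("weekday",.036),("marker_window",.026)):
    for r in trace(t,c)[:2]:
        ys,xs=np.nonzero(r["region"]); p=atz(c,r["point"],z); d=p[:2]-[.5103,.0735]; th=.0207
        print(t,round(r["score"],2),np.round(r["point"],1),xs.min(),xs.max(),ys.min(),ys.max(),p.round(4),"cal",[round(d[0]+th*d[1],4),round(d[1]-th*d[0],4)])
for n,p in dict(axl=(0,0,.082),fl=(-.1,.082,.018),fr=(-.1,-.082,.018),bl=(.045,.082,.018),br=(.045,-.082,.018),fri=(-.086,-.02,.022),mon=(-.086,.06,.022)).items():
    w=np.array([.5103+p[0]-.0207*p[1],.0735+p[1]+.0207*p[0],p[2]]); print(n,proj(c,w).round(1))
# dark marks on the rail: print rectified rail profile
pts=[]
ys=np.arange(.08,-.0801,-.002)
g=cv2.cvtColor(c["frame"],cv2.COLOR_RGB2GRAY)
for y in ys:
    v=[]
    for x in np.arange(-.091,-.081,.001):
        u=proj(c,np.array([.5103+x-.0207*y,.0735+y+.0207*x,.022])); v.append(g[int(round(u[1])),int(round(u[0]))])
    pts.append(int(np.mean(v)))
print(list(zip((ys*1000).round().astype(int).tolist(),pts)))
E
```

```text
19.2 [0.4197 0.0726 0.2001] [0.48 0.01 0.01]
[0.41976329 0.07215628 0.19989266] [9.82537188e-05 6.99032249e-01 7.15090138e-01 5.27336319e-06]
marker_fin 0.63 [272.6 128.9] 254 284 119 138 [0.4364 0.1237 0.047 ] cal [np.float64(-0.0728), np.float64(0.0517)]
weekday 0.82 [275.7 125.8] 255 283 119 139 [0.4402 0.1263 0.036 ] cal [np.float64(-0.069), np.float64(0.0543)]
marker_window 0.69 [270.8 128.3] 254 284 119 139 [0.4358 0.1232 0.026 ] cal [np.float64(-0.0734), np.float64(0.0512)]
axl [351.9 187.8]
fl [246.1  98.5]
fr [246.7 239.4]
bl [381.4  98.8]
br [365.5 239.7]
fri [258.5 191.3]
mon [259.1 119.8]
[(80, 85), (78, 85), (76, 93), (74, 93), (72, 92), (70, 93), (68, 92), (66, 92), (64, 90), (62, 78), (60, 85), (58, 91), (56, 92), (54, 93), (52, 92), (50, 92), (48, 91), (46, 91), (44, 88), (42, 85), (40, 88), (38, 89), (36, 90), (34, 105), (32, 136), (30, 149), (28, 148), (26, 149), (24, 148), (22, 122), (20, 112), (18, 133), (16, 148), (14, 148), (12, 148), (10, 148), (8, 148), (6, 148), (4, 145), (2, 115), (0, 103), (-2, 134), (-4, 146), (-6, 147), (-8, 147), (-10, 147), (-12, 147), (-14, 146), (-16, 142), (-18, 114), (-20, 103), (-22, 133), (-24, 146), (-26, 147), (-28, 148), (-30, 148), (-32, 147), (-34, 147), (-36, 135), (-38, 122), (-40, 111), (-42, 122), (-44, 143), (-46, 146), (-48, 147), (-50, 147), (-52, 147), (-54, 147), (-56, 136), (-58, 124), (-60, 112), (-62, 123), (-64, 144), (-66, 146), (-68, 147), (-70, 147), (-72, 148), (-74, 143), (-76, 130), (-78, 100), (-80, 113)]
```

>>> send_rows --targets '[[[0, 0, 0], [0, 0, -1], 50], [[0, 0, 0], [0, 0, -1], 50], [[0, 0, 0], [0, 0, -1], 50], [[0, 0, 0], [0, 0, -1], 50], [[0, 0, 0], [0, 0, -1], 50], [[0, 0, 0], [0, 0, -1], 50], [[0, 0, 0], [0, 0, -1], 50], [[0, 0, 0], [0, 0, -1], 50], [[0, 0, 0], [0, 0, -1], 50], [[0, 0, 0], [0, 0, -1], 50]]'

```text
time: 20.28
tcp_pos: [0.4198, 0.0716, 0.1995]
orientation: [-0.0, 0.33, 0.944, -0.0]
wrist_force: [-0.8, -0.6, -0.4]
width: 0.0495
finger_force: 0.0
```

>>> send_rows --targets '[[[0, 0, 0], [0, 0, -1], 50], [[0, 0, 0], [0, 0, -1], 50], [[0, 0, 0], [0, 0, -1], 50], [[0, 0, 0], [0, 0, -1], 50], [[0, 0, 0], [0, 0, -1], 50], [[0, 0, 0], [0, 0, -1], 50], [[0, 0, 0], [0, 0, -1], 50], [[0, 0, 0], [0, 0, -1], 50], [[-0.025, 0.06, 0.05], [0, 0, 0], 50], [[-0.025, 0.063, 0.08], [0, 0, 0], 50]]'

```text
time: 21.12
tcp_pos: [0.441, 0.1214, 0.1498]
orientation: [0.003, -0.009, 1.0, 0.001]
wrist_force: [0.8, 0.4, -0.3]
width: 0.0503
finger_force: 0.0
```

>>> send_rows --targets '[[[0, 0, 0.07], [0, 0, 0], 50], [[0, 0, 0], [0, 0, 0], 50], [[0, 0, 0], [0, 0, 0], 50]]'

```text
time: 21.37
tcp_pos: [0.4374, 0.1209, 0.1192]
orientation: [-0.002, -0.011, 1.0, -0.001]
wrist_force: [0.1, -0.4, 0.3]
width: 0.05
finger_force: 0.0
```

```bash
python3 look.py b1.png; python3 - <<'E'
from h import *
s=get_state(); c=wristview(camera("wrist"),s)
q=s["orientation"]; print(s["tcp_pos"],q,2*np.arctan2(q[2],q[1]),np.round(s["qpos"],2))
for t,z in(("marker_fin",.047),("weekday",.036)):
    for r in trace(t,c)[:1]:
        ys,xs=np.nonzero(r["region"]); print(t,r["score"],r["point"],xs.min(),xs.max(),ys.min(),ys.max())
        for px in ([xs.min(),r["point"][1]],r["point"],[xs.max(),r["point"][1]]): print(atz(c,px,z).round(4))
for y in(.06,.05,.04):
    w=np.array([.5103-.07-.0207*y,.0735+y-.0014,.047]); print("fin",y,proj(c,w).round(0))
E
```

```text
21.37 [0.4374 0.1209 0.1192] [ 0.1  -0.44  0.28]
[0.43843848 0.12100488 0.12054039] [-6.01846144e-04 -1.05344657e-02  9.99944309e-01 -2.06161173e-04] 3.1626619790543833 [ 0.27  0.19 -0.38  1.01 -0.    0.25]
marker_fin 0.74 [215.9, 220.7] 97 292 159 336
[ 0.4569 -0.0025  0.047 ]
[0.4548 0.0924 0.047 ]
[0.4536 0.1532 0.047 ]
weekday 0.85 [255.3, 194.5] 240 267 170 213
[0.4358 0.111  0.036 ]
[0.4355 0.1236 0.036 ]
[0.4353 0.1331 0.036 ]
fin 0.06 [266. 203.]
fin 0.05 [253. 203.]
fin 0.04 [241. 203.]
```

View pics/b1.png

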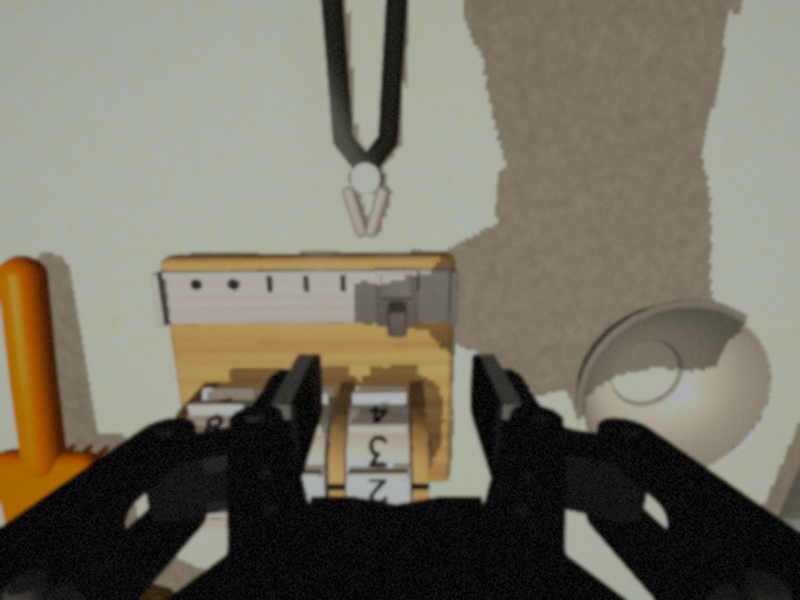

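>>> send_rows --targets '[[[0, 0.003, 0.07], [0, 0, 0], 50], [[0, 0, 0.07], [0, 0, 0], 50], [[0, 0, 0.05], [0, 0, 0], 50], [[0, 0, 0.029], [0, 0, 0], 50], [[0, 0, 0], [0, 0, 0], 30], [[0, 0, 0], [0, 0, 0], 20], [[0, 0, 0], [0, 0, 0], 8], [[0, 0, 0], [0, 0, 0], 8], [[0, 0, 0], [0, 0, 0], 8], [[0, 0, 0], [0, 0, 0], 8]]' --newtons 20

```text
time: 22.4
tcp_pos: [0.4397, 0.1229, 0.0339]
orientation: [0.001, -0.011, 1.0, 0.0]
wrist_force: [-0.2, -1.2, 7.8]
width: 0.0094
finger_force: 22.2
```

>>> send_rows --targets '[[[0, -0.02, -0.002], [0, 0, 0], 8], [[0, -0.035, 0], [0, 0, 0], 8], [[0, -0.04, 0], [0, 0, 0], 8], [[0, -0.035, 0], [0, 0, 0], 8], [[0, -0.025, 0], [0, 0, 0], 8], [[0, -0.021, 0], [0, 0, 0], 8], [[0, 0, 0], [0, 0, 0], 8], [[0, 0, 0], [0, 0, 0], 8], [[0, 0, 0], [0, 0, 0], 8]]'

```text
time: 23.15
tcp_pos: [0.4417, 0.0518, 0.034]
orientation: [0.002, -0.01, 1.0, -0.0]
wrist_force: [5.0, -0.8, -1.7]
width: 0.009
finger_force: 21.1
```

>>> send_rows --targets '[[[0, 0, 0], [0, 0, 0], 8], [[0, 0, 0], [0, 0, 0], 40], [[0, 0, 0], [0, 0, 0], 40], [[0, 0, 0], [0, 0, 0], 40], [[0, 0, -0.05], [0, 0, 0], 40], [[0, 0, -0.08], [0, 0, 0], 40], [[0, 0, -0.1], [0, 0, 0], 40], [[0.1, 0, -0.1], [0, 0, 0], 40], [[0, 0, 0], [0, 0, 0], 40], [[0, 0, 0], [0, 0, 0], 40]]'

```text
time: 23.98
tcp_pos: [0.4105, 0.0518, 0.1563]
orientation: [0.002, -0.011, 1.0, 0.0]
wrist_force: [-0.3, -0.6, 0.6]
width: 0.0398
finger_force: 0.0
```

```bash
python3 look.py b2.png; cat > chk.py <<'E'
from h import *
s=get_state(); c=wristview(camera("wrist"),s); print(s["tcp_pos"])
g=cv2.cvtColor(c["frame"],cv2.COLOR_RGB2GRAY).astype(np.float32)
def strip(xs,ys,z):
    out=[]
    for y in ys:
        u=np.array([proj(c,np.array([.5103+x-.0207*y,.0735+y+.0207*x,z])) for x in xs],np.float32)
        out.append(cv2.remap(g,u[None,:,0].copy(),u[None,:,1].copy(),cv2.INTER_LINEAR).mean())
    return np.array(out)
ys=np.arange(.07,-.0701,-.001)
for nm,xs,z in(("marks",np.arange(-.090,-.082,.001),.022),("plate front rim z26",np.arange(-.0945,-.093,.0005),.026),("fin top",np.arange(-.074,-.066,.001),.047)):
    p=strip(xs,ys,z); print(nm); print([(int(round(y*1000)),int(v)) for y,v in zip(ys,p) if -.045<y<.025 or nm=="marks" and abs(y)<.062])
for t in("weekday",):
    for r in trace(t,c)[:1]:
        yy,xx=np.nonzero(r["region"]); print(t,r["score"],r["point"],xx.min(),xx.max(),yy.min(),yy.max())
for n,p in dict(finL=(-.07,-.015,.047),finR=(-.07,-.025,.047),plL=(-.08,-.009,.026),plR=(-.08,-.031,.026)).items():
    print(n,proj(c,np.array([.5103+p[0]-.0207*p[1],.0735+p[1]+.0207*p[0],p[2]])).round(1))
E
python3 chk.py
```

```text
23.98 [0.4105 0.0518 0.1563] [-0.31 -0.64  0.6 ]
[0.41058828 0.05177611 0.15512316]
marks
[(61, 56), (60, 63), (59, 83), (58, 95), (57, 99), (56, 99), (55, 100), (54, 99), (53, 99), (52, 99), (51, 99), (50, 100), (49, 99), (48, 99), (47, 99), (46, 98), (45, 99), (44, 96), (43, 87), (42, 71), (41, 55), (40, 63), (39, 82), (38, 95), (37, 98), (36, 98), (35, 98), (34, 98), (33, 98), (32, 98), (31, 98), (30, 98), (29, 97), (28, 98), (27, 98), (26, 98), (25, 98), (24, 98), (23, 91), (22, 75), (21, 57), (20, 63), (19, 82), (18, 94), (17, 96), (16, 97), (15, 97), (14, 97), (13, 97), (12, 98), (11, 98), (10, 98), (9, 101), (8, 102), (7, 107), (6, 113), (5, 116), (4, 115), (3, 109), (2, 92), (1, 75), (0, 79), (-1, 96), (-2, 112), (-3, 121), (-4, 129), (-5, 133), (-6, 133), (-7, 125), (-8, 113), (-9, 110), (-10, 113), (-11, 119), (-12, 126), (-13, 133), (-14, 138), (-15, 146), (-16, 148), (-17, 141), (-18, 120), (-19, 94), (-20, 91), (-21, 109), (-22, 124), (-23, 129), (-24, 128), (-25, 121), (-26, 110), (-27, 104), (-28, 109), (-29, 116), (-30, 124), (-31, 136), (-32, 148), (-33, 155), (-34, 
[... 1312 characters left out ...]
152), (5, 152), (4, 153), (3, 153), (2, 152), (1, 153), (0, 153), (-1, 153), (-2, 152), (-3, 152), (-4, 153), (-5, 153), (-6, 153), (-7, 151), (-8, 146), (-9, 140), (-10, 138), (-11, 131), (-12, 114), (-13, 99), (-14, 95), (-15, 107), (-16, 125), (-17, 136), (-18, 141), (-19, 143), (-20, 146), (-21, 146), (-22, 143), (-23, 134), (-24, 133), (-25, 139), (-26, 145), (-27, 144), (-28, 135), (-29, 134), (-30, 145), (-31, 152), (-32, 153), (-33, 154), (-34, 154), (-35, 154), (-36, 154), (-37, 154), (-38, 154), (-39, 154), (-40, 154), (-41, 155), (-42, 154), (-43, 154), (-44, 154)]
weekday 0.95 [253.4, 213.9] 242 263 193 229
finL [257.1 221.5]
finR [246.3 221.5]
plL [262.9 204.3]
plR [240.7 204.3]
```

```bash
python3 - <<'E'
from h import *
s=get_state(); c=wristview(camera("wrist"),s)
g=cv2.cvtColor(c["frame"],cv2.COLOR_RGB2GRAY)
print("cols",list(range(236,270)))
for r in range(188,234,3): print(r,g[r,236:270].tolist())
for x,z in((-.0925,.026),(-.086,.022),(-.0795,.026),(-.07,.026),(-.07,.047)): print(x,z,proj(c,np.array([.5103+x+.0004,.0735-.02+.0207*x,z])).round(1))
E
```

```text
cols [236, 237, 238, 239, 240, 241, 242, 243, 244, 245, 246, 247, 248, 249, 250, 251, 252, 253, 254, 255, 256, 257, 258, 259, 260, 261, 262, 263, 264, 265, 266, 267, 268, 269]
188 [124, 112, 96, 78, 83, 78, 78, 80, 81, 80, 81, 85, 83, 83, 83, 83, 86, 86, 88, 93, 97, 95, 90, 87, 86, 89, 87, 88, 86, 85, 84, 86, 84, 84]
191 [143, 132, 105, 91, 89, 88, 91, 87, 89, 89, 89, 92, 91, 88, 91, 92, 91, 93, 100, 119, 133, 127, 108, 98, 90, 94, 93, 94, 90, 94, 95, 93, 92, 92]
194 [133, 124, 106, 98, 88, 82, 76, 70, 72, 69, 72, 71, 72, 74, 73, 78, 80, 92, 103, 103, 104, 100, 89, 81, 78, 79, 80, 79, 86, 90, 93, 93, 93, 95]
197 [171, 167, 168, 161, 155, 137, 112, 93, 91, 91, 98, 109, 111, 113, 109, 100, 92, 103, 133, 149, 150, 147, 139, 136, 126, 111, 98, 98, 106, 126, 139, 149, 142, 120]
200 [137, 160, 167, 168, 168, 163, 156, 148, 135, 118, 135, 158, 166, 164, 152, 125, 85, 82, 123, 154, 165, 165, 166, 161, 152, 145, 145, 140, 141, 155, 165, 161, 157, 150]
203 [152, 164, 168, 168, 169, 164, 157, 154, 138, 123, 137, 160, 167, 164, 161, 139, 97, 84, 126, 156, 168, 169, 166, 164, 156, 145, 146, 143, 
[... 1177 characters left out ...]
 136, 138, 139, 145, 147, 149, 149, 147]
227 [147, 147, 143, 146, 146, 143, 144, 144, 144, 143, 141, 134, 130, 137, 146, 149, 147, 143, 141, 138, 132, 124, 129, 138, 144, 147, 144, 144, 145, 146, 145, 145, 146, 146]
230 [139, 142, 142, 143, 142, 142, 142, 140, 143, 141, 137, 135, 131, 134, 138, 138, 140, 137, 139, 134, 129, 120, 125, 136, 141, 142, 143, 141, 142, 142, 142, 141, 140, 146]
233 [140, 139, 141, 142, 141, 140, 138, 135, 133, 136, 135, 135, 135, 132, 134, 132, 136, 132, 135, 134, 132, 132, 133, 134, 134, 134, 136, 134, 136, 136, 135, 135, 137, 135]
-0.0925 0.026 [251.9 193. ]
-0.086 0.022 [251.9 198.3]
-0.0795 0.026 [251.9 205.7]
-0.07 0.026 [251.9 214.9]
-0.07 0.047 [251.8 222.6]
```

```bash
python3 - <<'E'
from h import *
c0=camera("wrist"); c=dict(c0); s=dict(tcp_pos=[.4197,.0726,.2001],orientation=[0,.699,.715,0]); wristview(c,s)
g=cv2.resize(cv2.cvtColor(cv2.imread("pics/a9.png"),cv2.COLOR_BGR2GRAY),(1600,1200),interpolation=cv2.INTER_CUBIC)
k=1600/512
for yc in(.04,0,-.04):
    rows=[]
    for phi in np.radians(np.arange(22,-22.1,-2.6)):
        l=[]
        for y in np.arange(yc+.013,yc-.0131,-.0009):
            x=.030*np.sin(phi); z=.052+.030*np.cos(phi)
            u=proj(c,np.array([.5103+x-.0207*y,.0735+y+.0207*x,z]))*k; l.append(g[int(u[1]),int(u[0])])
        rows.append(l)
    a=np.array(rows,float); a=a/cv2.GaussianBlur(a,(0,0),6)
    print(yc); print("\n".join("".join("#" if v<.8 else "+" if v<.9 else "." for v in r) for r in a))
E
```

```text
0.04
.........+#######+...........
.........###..+###...........
...............+##...........
...............+##...........
..............+##............
.............+##.............
............###..............
...........###...............
.........+####...............
.........########+...........
.........+#+++...............
.............................
.............................
++++++...+++++++#+...++++++++
####+....#########...........
+.........+#+####+...........
.............+##+............
0
.........+########+..........
..............+###+..........
...............##+...........
..............+##............
..............##+............
.............+#+.............
.............##..............
............+##..............
...........+##...............
............#................
.............................
.............................
.............................
++++++#+++######++++#######+.
.....+++##########+++++.+++..
........+###..###+...........
........+##...+##+...........
-0.04
..............+#........+####
.............##+........#####
...........+##+.........#####
...........###+.........#####
..........+#####........#####
.........+###++##......######
.........###...##......######
.........+###+###......######
..........+#####.......######
.......................######
+......................######
++......++++#++........+++++.
........+########+...........
..........+#####+............
.............+##.............
.............+#..............
.............#...............
```

```bash
python3 -c "
from bench import *
print(close_job())"
```

```text
the job is handed in; nothing more can be done
None
```

The roller calendar is set to 2, 7 and 6, with the weekday marker's window over the Friday mark (about 0.6 mm off centre in the last image), and I handed the job in at about 24 s of the 67 s allowed. The hand-in gave no verdict.

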